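# Reload the sample carousel and index it to the reading head

## Task

One sample bottle has been knocked out of the reader's carousel and lies on the desk: stand it upright in the free bay and bring it under the reading head. The carousel is held by a sprung index plunger: pull its black knob up, swing the carousel round by it, and let the pin drop fully home in the hole where the bottle is under the head. Leave the other five bottles standing in their bays and do not disturb the mug or the little box of cover glasses.

Things in the scene. Friction and masses are not known exactly. Their poses are not given: they have to be found in the camera images.
- fallen: The knocked-over sample: an amber bottle, 57 mm in diameter up to 56 mm, then a shoulder and neck, blue screw cap 41 mm in diameter from 78 to 107 mm (the top); 0.2 kg, balancing 40 mm from the underside. Origin: centre of its underside; z axis through the cap. It lies on the desk right of the carousel, z axis level, cap to the left or the far left, and may roll; its axis is then 28 mm up.
- reader: Fixed part of the sample reader. Origin: at desk level on the carousel's upright axis; z up, +x to the column. White round base plate, radius 173 mm, top 14 mm up, with index holes every 60 degrees from +x, 155 mm from the axis. Column at x 190 to 242 mm, 80 mm wide; it carries the reading head over x 36 to 242 mm, from 156 to 208 mm up.
- carousel (a joint): Turn of the carousel in rad, 0 at the start, positive counterclockwise from above; +2.094 (two holes on) takes the free bay under the head, the knob passing on the robot's side. Locked while the pin is home, else turns easily. An aluminium plate of radius 118 mm, floor 24 mm up, lip 5.5 mm high; a hub of radius 42 mm, 50 mm high; six radial partitions 50 mm high between the bays.
- plunger (a joint): Lift of the index plunger in m: 0 with the pin fully home, 8 mm deep in a hole of the base plate; 0.016 pulled right up. The pin is clear of the plate above 0.008. Let go between holes, it rides on the plate at about 0.008 and drops in when it meets a hole (about 1.5 mm of play, round tip). Its spring pushes down with 5 N at 0, 10 N at 0.016.
- knob (a point): Middle of the plunger's round black fluted knob, 30 mm in diameter, 34 mm tall, 80 mm above the desk when home. It sits 3 mm above a steel barrel (24 mm diameter) on a lug of the carousel, 155 mm from the axis, at the start 120 degrees counterclockwise of the reader's +x. It moves with the carousel and does not spin. A bottle's side is 47 mm inwards of its axis: grip it along the circle.
- free_bay (a point): Centre of the floor of the carousel's free bay, 80 mm from the axis; it turns with the carousel. At the start it is 120 degrees clockwise of the reader's +x, on the robot's side. Bottles have 5 to 10 mm of play in a bay; its partitions (3 mm thick) lie 30 degrees to either side, 40 to 114 mm from the axis. The bay is open above.
- read_spot (a point): Point at the carousel's floor level straight under the reading head's black lens barrel, 80 mm from the axis along the reader's +x; it does not turn. The barrel (48 mm across) reaches down to 120 mm above this point: a bottle passes under it on the carousel but cannot be put in there from above.
- mug: White mug on the desk, 92 mm across and 95 mm tall, handle to one side; to be left alone. Origin: centre of its underside.
- cover_glasses: Small box of cover glasses, 33 x 33 x 17 mm, near the front edge to the right; to be left alone. Origin: centre of its underside.
- stored_1: One of the five bottles standing in the carousel, the same kind as the fallen one (under the reading head at the start). Origin: centre of its underside; z axis up through the cap.
- stored_2: One of the five bottles standing in the carousel, the same kind as the fallen one (60 degrees counterclockwise of the reading head at the start). Origin: centre of its underside; z axis up through the cap.
- stored_3: One of the five bottles standing in the carousel, the same kind as the fallen one (120 degrees counterclockwise, at the knob's lug at the start). Origin: centre of its underside; z axis up through the cap.
- stored_4: One of the five bottles standing in the carousel, the same kind as the fallen one (across the axis from the reading head at the start). Origin: centre of its underside; z axis up through the cap.
- stored_5: One of the five bottles standing in the carousel, the same kind as the fallen one (60 degrees clockwise of the reading head at the start). Origin: centre of its underside; z axis up through the cap.

How it is judged:
At the end, for the whole second after the job is handed in: The fallen bottle stands upright (within 0.12 rad) on the carousel's floor under the reading head, within 20 mm of the read spot; the index plunger is fully home (below 2 mm) and the carousel at rest; the five other bottles stand upright on the carousel (value of joint plunger below 0.002 m and velocity of joint carousel between -0.03 and 0.03 rad/s and angle between each of fallen, stored_1, stored_2, stored_3, stored_4, stored_5's own z axis and vertical below 0.12 rad and horizontal distance between fallen and read_spot below 0.02 m and z of fallen in the frame of read_spot between -0.006 and 0.006 m and linear speed of fallen below 0.02 m/s and horizontal distance between each of stored_1, stored_2, stored_3, stored_4, stored_5 and reader below 0.105 m and z of each of stored_1, stored_2, stored_3, stored_4, stored_5 in the frame of reader above 0.018 m); the robot touches nothing.
It fails at once if a bottle already in the carousel is knocked over or lifted out (angle between any of stored_1, stored_2, stored_3, stored_4, stored_5's own z axis and vertical above 0.5 rad or z of any of stored_1, stored_2, stored_3, stored_4, stored_5 in the frame of reader above 0.06 m).
It fails at once if the mug or the small box of cover glasses is shifted by more than 3 cm (distance of any of mug, cover_glasses from where it was at the start of the episode above 0.03 m).
It also fails if it takes over 70 s, if anything falls off the work surface, if the arm or the gripper's body presses on something with over 40 N, if the wrist force passes 120 N, or if a joint passes its speed limit or range.

## Robot

A 6-joint arm with a two-finger parallel gripper is mounted at the origin on a cart in front of the work surface, level with it; the furniture and walls round the work are solid. World frame = base frame: x ahead of the robot, y to its left, z up, the work surface at z = 0. Lengths are in m, angles in rad, forces in N, time in s.
With the tool pointing down it reaches from about 0.3 to 0.775 m from the base axis. Payload 14.6 kg.
Tool frame: the origin (TCP) lies midway between the tips of the shut fingers; the grasp point (between the pads) lies 19 mm behind it; z points along the fingers, y is the line along which they close (so a half turn about z gives the same grasp; the last joint's range is limited). The gripper opens to 85 mm and grips with 20 to 120 N. Pads are 22 mm wide; open, the fingers measure 114 mm over their backs; the gripper's body (76 mm by 85 mm) begins 54 mm behind the grasp point. The pads swing forward as they close: fully open they stand 13 mm farther back than shut.
Start: joints at [1.059, 0.3, 1.521, -0, 1.321, -0.067], TCP at [0.237, 0.496, 0.231] pointing down, gripper open.
Joint ranges: [-3.03, 3.03], [-0.79, 2.21], [0.23, 2.52], [-1.04, 4.18], [0, 3.07], [-2.55, 2.55]. Speed limits (rad/s): [2.22, 2.22, 2.57, 3.14, 3.14, 3.14].

## Interface

Orientations are given as a unit quaternion [w, x, y, z].
In Python, from bench import * gives the robot as it stands.
- The arm moves only by the tool arm_command, never from a script. Its argument "motion" is a list of rows, each a list of 5 numbers: the closure, from 0 (fully open) to 1 (shut), then the shift along the tool's x, y, z in mm, then the turn about the tool's z in rad. In form: [[fingers, x, y, z, yaw], ...]. A call has exactly 8 rows; each row shifts and turns the commanded pose from where the row before left it, along the tool's axes as they then stand; what a row does not reach is not made up. A row lasts 1/10 s, in which the tool goes at most 50 mm and 8.59 degrees, less where a joint would pass 70% of its speed; a pose out of reach is approached as far as the arm can. A call is refused whole if a number of a shift passes 50 or a number of a turn 0.15, either way. A call with a gripper value outside its range is refused whole. The fingers move at their own pace and stop on an object; the grip force is fixed at half the most. Time passes only in rows, so rows that do not move let the fingers close, or fill a call up. It gives the time, the measured TCP pose, the force, the opening and the grip force at its end, in the units of the state.
- read_state(): the state, without advancing time (a new reading comes with each control period).
- grab_frame(name): name is "scene" or "top" or "wrist"; returns the picture (384x512x3 uint8, blue, green, red); there is no depth.
- calibration(name): a dict with "intrinsics" (3x3 intrinsics, pixels), "cam_to_world" (4x4, takes a point from camera to world coordinates); the wrist camera has in their place "hand_eye" (4x4, takes a point from camera to tool coordinates, whose origin is the TCP and whose axes are the flange's). Camera axes: x right, y up, looking along -z (the intrinsics and any distortion apply to the point x, -y, -z); pixel columns grow to the right and rows downward; lengths in m; the calibration is good to about 2 mm. The wrist camera is an equidistant fisheye: a pixel r from the principal point sees the ray r / f radians off the axis. A picture is of the moment at which its call begins: read the wrist's pose just before it. calibration takes no time and is no camera call.
- close_job(): hands the job in; it is judged then, once.
The state is a dict: "t": time; "joint_positions": joint angles; "qd": joint speeds; "tau": joint torques, N m; "ee_pos": TCP position; "orientation": TCP orientation; "wrist_force": force on the tool from outside, world axes, zero at the start; "ft_torque": the same for the moment, N m; "width": finger opening in m; "finger_force": force on a finger pad.
Only numpy, scipy, OpenCV 4.12 (cv2) and the standard library are available. Lean on these libraries where they do the work, as an engineer would, in place of code of your own. Each camera call takes 0.05 s, during which the arm holds its last target. There are 200 camera calls.

## Working session

There is one attempt and no reset: what is moved stays moved. The work goes in short steps, Python scripts to look and compute and a tool call to move; the robot and the scene stay as the last step left them, time stands still between calls to the robot, and variables do not carry over. Pictures are saved under pics/ and viewed, at most 10 in all, crops included, and the job is handed in when it is done.

Besides the shell and the picture viewer there is one more tool, called after "Call:" as name(argument=value, ...) on one line, values as JSON. arm_command: Moves the arm, as the interface text tells. Its arguments: {"type":"object","properties":{"motion":{"type":"array","items":{"type":"array","items":{"type":"number"}}}},"required":["motion"]}

```bash
mkdir -p pics; ls; python3 - <<'E'
from bench import *
import cv2,numpy as np
s=read_state();print({k:np.round(v,4) for k,v in s.items()})
for n in("scene","top"):
    cv2.imwrite(f"pics/{n}0.png",cv2.resize(grab_frame(n),(800,600),interpolation=cv2.INTER_CUBIC)); print(n,calibration(n))
print(calibration("wrist"))
E
```

```text
pics
{'t': np.float64(0.0), 'joint_positions': array([ 1.0594,  0.3005,  1.5216,  0.    ,  1.3207, -0.0666]), 'qd': array([ 0.0001, -0.001 ,  0.0003,  0.0015,  0.0006, -0.0002]), 'tau': array([-1.80000e-03, -5.43501e+01, -3.61790e+01, -2.00000e-04,
        4.10000e-03,  0.00000e+00]), 'ee_pos': array([0.2365, 0.4963, 0.2307]), 'orientation': array([-2.000e-04,  2.206e-01,  9.754e-01, -6.000e-04]), 'wrist_force': array([0.1657, 0.3387, 0.1326]), 'ft_torque': array([-0.0043,  0.0632,  0.0135]), 'finger_force': np.float64(0.0), 'width': np.float64(0.0852)}
scene {'intrinsics': array([[396.43460801,   0.        , 251.45745018],
       [  0.        , 396.43460801, 190.45543444],
       [  0.        ,   0.        ,   1.        ]]), 'cam_to_world': array([[ 0.71047609,  0.27831604, -0.64634658, -0.16173535],
       [-0.70370647,  0.28695217, -0.64996589, -0.66262897],
       [ 0.00457462,  0.91662349,  0.39972546,  0.523437  ],
       [ 0.        ,  0.        ,  0.        ,  1.        ]])}
top {'intrinsics': array([[382.38591016,   0.        , 259.49309457],
       [  0.        , 382.385910
[... 253 characters left out ...]
02],
       [-1.95117716e-03,  1.54204119e-01,  9.88037086e-01,
         1.09325790e+00],
       [ 0.00000000e+00,  0.00000000e+00,  0.00000000e+00,
         1.00000000e+00]])}
{'intrinsics': array([[297.31863964,   0.        , 252.87029905],
       [  0.        , 297.31863964, 190.55109522],
       [  0.        ,   0.        ,   1.        ]]), 'hand_eye': array([[-5.57795809e-04,  9.62740262e-01,  2.70427211e-01,
         6.77911030e-02],
       [ 9.99999844e-01,  5.38877603e-04,  1.44203527e-04,
         3.12082782e-04],
       [-6.89662626e-06,  2.70427250e-01, -9.62740413e-01,
        -1.42427229e-01],
       [ 0.00000000e+00,  0.00000000e+00,  0.00000000e+00,
         1.00000000e+00]])}
```

View pics/top0.png

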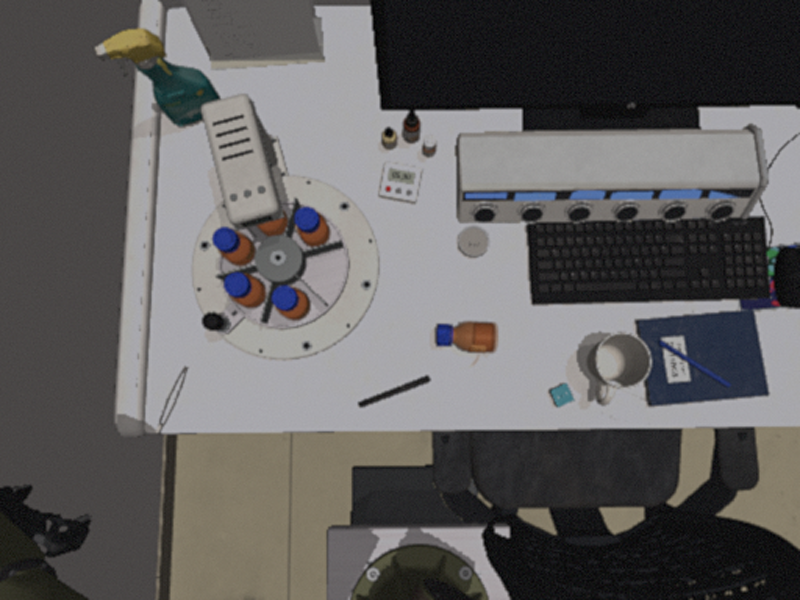

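View pics/scene0.png

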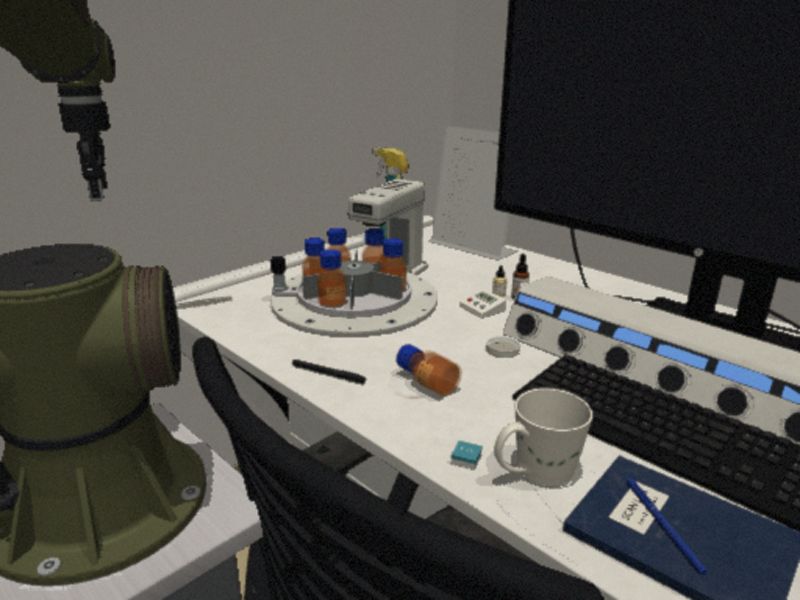

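The top view shows the carousel at about (280,260), the knob at (213,321), the free bay near (322,280), the fallen bottle from cap (437,335) to base (496,337), the mug at (620,360) and the cover-glass box at (561,394). I'll enlarge these for measuring.

```bash
cat > h.py <<'E'
from bench import *
import cv2,numpy as np
def pix2w(n,u,v,z):
    c=calibration(n);K=c["intrinsics"];T=c["cam_to_world"]
    d=T[:3,:3]@np.array([(u-K[0,2])/K[0,0],-(v-K[1,2])/K[1,1],-1]);o=T[:3,3]
    return o+d*(z-o[2])/d[2]
def w2pix(n,p):
    c=calibration(n);K=c["intrinsics"];T=c["cam_to_world"]
    q=T[:3,:3].T@(np.asarray(p,float)-T[:3,3]);return np.array([K[0,2]+K[0,0]*q[0]/-q[2],K[1,2]+K[1,1]*-q[1]/-q[2]])
E
python3 - <<'E'
from h import *
f=grab_frame("top");cv2.imwrite("pics/topraw.png",f)
a=cv2.resize(f[105:235,115:250],None,fx=4.4,fy=4.4,interpolation=cv2.INTER_CUBIC)
cv2.imwrite("pics/a.png",a)
b=cv2.resize(f[190:265,265:365],None,fx=8,fy=8,interpolation=cv2.INTER_CUBIC)
cv2.imwrite("pics/b.png",b)
E
```

```text
(no output)
```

View pics/a.png

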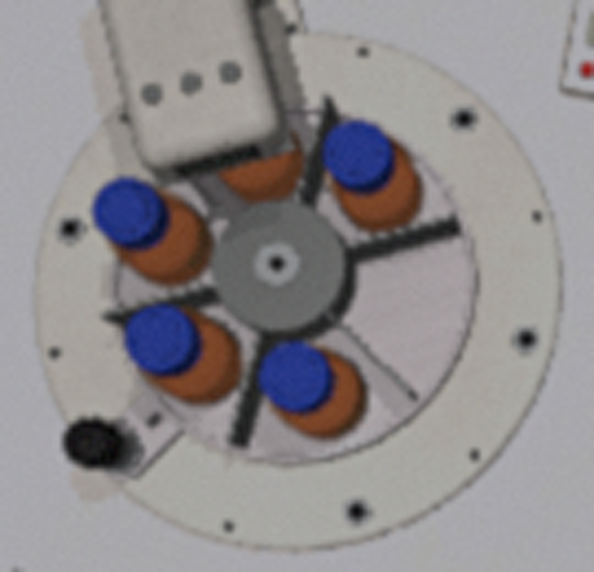

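View pics/b.png

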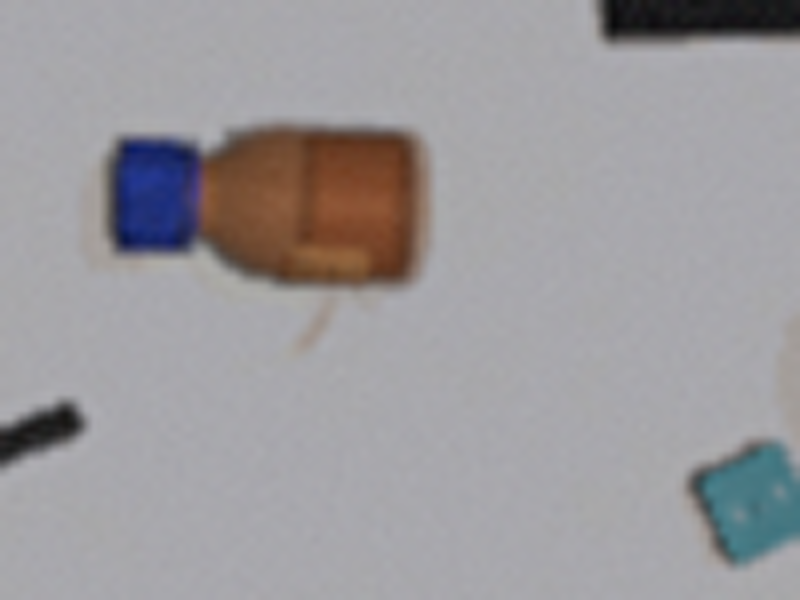

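Crop a: index holes at (463,118), (526,339), (357,512), (70,228); hub centre (277,263); knob top about (90,443). Crop b: cap end at (113,195), base end at (418,207).

```bash
python3 - <<'E'
from h import *
from scipy.optimize import least_squares
A=lambda x,y,z:pix2w("top",(x+.5)/4.4-.5+115,(y+.5)/4.4-.5+105,z)
B=lambda x,y,z:pix2w("top",(x+.5)/8-.5+265,(y+.5)/8-.5+190,z)
H=np.array([A(x,y,.014)[:2] for x,y in[(463,118),(526,339),(357,512),(70,228)]])
def r(p):
    # holes at -60,-120,-180(?),+60 rel
    k=np.radians(p[3:]) if 0 else np.radians([-60,-120,-180,60])+p[2]
    return (p[:2]+.155*np.c_[np.cos(k),np.sin(k)]-H).ravel()
s=least_squares(r,[.5,.25,.2]);print(s.x,np.degrees(s.x[2]),s.fun*1e3)
c=s.x[:2];th=s.x[2]
print("hub",A(277,263,.074)[:2],A(277,263,.05)[:2])
e=lambda a:np.array([np.cos(th+np.radians(a)),np.sin(th+np.radians(a))])
print("knob fit",c+.155*e(120),"meas",A(90,443,.097)[:2],"bay",c+.08*e(-120),"read",c+.08*e(0),"knob end",c+.155*e(240))
print("cap end",B(113,195,.028),"base",B(418,207,.028), "cap2",B(195,195,.04), "sides",B(360,130,.028),B(360,283,.028))
print("box",B(760,500,.017))
for d in -.1,: print(w2pix("top",[*(c+.08*e(-120)),.024]))
E
```

```text
[0.61849843 0.23921732 0.27149066] 15.555268994950174 [-3.06165511e-01 -1.86148541e-01 -1.99877810e-02  3.63048061e-04
  6.20805855e-01  1.08387353e-01 -2.94652550e-01  7.73981920e-02]
hub [0.61890287 0.23929912] [0.62427177 0.2445446 ]
knob fit [0.50783986 0.34775156] meas [0.50543045 0.34328444] bay [0.59854275 0.16174622] read [0.69556821 0.26067074] knob end [0.5798343  0.08911707]
cap end [ 0.48456559 -0.03599562  0.028     ] base [ 0.47917673 -0.14219249  0.028     ] cap2 [ 0.48319101 -0.06367575  0.04      ] sides [ 0.50636628 -0.12283016  0.028     ] [ 0.45299813 -0.12115888  0.028     ]
box [ 0.37703229 -0.25894523  0.017     ]
[208.40434092 174.87578374]
```

```bash
cat >> h.py <<'E'
def pose():
    s=read_state();w,x,y,z=s["orientation"]
    ty=np.array([2*(x*y-w*z),1-2*(x*x+z*z)]);return np.array([*s["ee_pos"],np.arctan2(ty[1],ty[0])])
def rows(cur,pts,g):
    """pts: successive (x,y,z,phi); shift along axes before the turn. prints rows"""
    cur=np.array(cur,float)
    for p in pts:
        d=np.array(p)-cur;f=cur[3]
        X=np.array([-np.sin(f),np.cos(f)]);Y=np.array([np.cos(f),np.sin(f)])
        t=-(d[3]+np.pi/2)%np.pi-np.pi/2
        dx,dy,dz,t=round(1e3*X@d[:2],1),round(1e3*Y@d[:2],1),round(-1e3*d[2],1),round((t+np.pi)%np.pi if 0 else t,3)
        print([g,dx,dy,dz,t],end=",\n")
        xy=cur[:2]+(X*dx+Y*dy)/1e3;cur=np.array([*xy,cur[2]-dz/1e3,f-t])
    return cur
def line(cur,tgt,n):
    cur=np.array(cur);tgt=np.array(tgt,float);d=tgt-cur;d[3]=(d[3]+np.pi/2)%np.pi-np.pi/2
    return [cur+d*k/n for k in range(1,n+1)]
E
python3 - <<'E'
from h import *
c=pose();print(c)
rows(c,line(c,[.4839,-.0503,.12,np.radians(-2.9)],16),0)
E
```

```text
[0.23655269 0.49633523 0.23086013 1.12606158]
[0, np.float64(-28.7), np.float64(-24.2), np.float64(6.9), np.float64(0.074)],
[0, np.float64(-30.3), np.float64(-22.0), np.float64(7.0), np.float64(0.073)],
[0, np.float64(-31.9), np.float64(-19.7), np.float64(6.9), np.float64(0.074)],
[0, np.float64(-33.3), np.float64(-17.4), np.float64(6.9), np.float64(0.073)],
[0, np.float64(-34.4), np.float64(-14.8), np.float64(6.9), np.float64(0.074)],
[0, np.float64(-35.4), np.float64(-12.3), np.float64(7.0), np.float64(0.073)],
[0, np.float64(-36.3), np.float64(-9.6), np.float64(6.9), np.float64(0.074)],
[0, np.float64(-36.8), np.float64(-7.0), np.float64(6.9), np.float64(0.073)],
[0, np.float64(-37.3), np.float64(-4.2), np.float64(7.0), np.float64(0.074)],
[0, np.float64(-37.4), np.float64(-1.5), np.float64(6.9), np.float64(0.073)],
[0, np.float64(-37.5), np.float64(1.3), np.float64(6.9), np.float64(0.074)],
[0, np.float64(-37.3), np.float64(4.1), np.float64(6.9), np.float64(0.074)],
[0, np.float64(-36.9), np.float64(6.7), np.float64(7.0), np.float64(0.073)],
[0, np.float64(-36.3), np.float64(9.5), np.float64(6.9), np.float64(0.074)],
[0, np.float64(-35.5), np.float64(12.1), np.float64(6.9), np.float64(0.073)],
[0, np.float64(-34.5), np.float64(14.7), np.float64(7.0), np.float64(0.074)],
```

Call:
arm_command(motion=[[0,-29,-24,7,0.074],[0,-30,-22,7,0.074],[0,-32,-20,7,0.074],[0,-33,-17,7,0.074],[0,-34,-15,7,0.074],[0,-35,-12,7,0.074],[0,-36,-10,7,0.074],[0,-37,-7,7,0.074]])

```text
t: 0.95
ee_pos: [0.3592, 0.2223, 0.175]
orientation: [0.0, 0.497, 0.868, 0.0]
wrist_force: [1.3, 0.2, -0.6]
width: 0.0852
finger_force: 0.0
```

Call:
arm_command(motion=[[0,-37,-4,7,0.074],[0,-37,-2,7,0.074],[0,-37,1,7,0.074],[0,-37,4,7,0.074],[0,-37,7,7,0.074],[0,-36,10,7,0.074],[0,-35,12,7,0.074],[0,-34,15,7,0.074]])

```text
t: 1.75
ee_pos: [0.4813, -0.0493, 0.1189]
orientation: [-0.0, 0.728, 0.685, -0.0]
wrist_force: [1.2, 0.5, -0.3]
width: 0.0854
finger_force: 0.0
```

```bash
python3 - <<'E'
from h import *
c=pose();print(c)
rows(c,line(c,[.4839,-.0503,.012,np.radians(-2.9)],7),0)
f=grab_frame("wrist");cv2.imwrite("pics/w1.png",f)
E
```

```text
[ 0.48126203 -0.04932124  0.11891203 -0.06123931]
[0, np.float64(-0.1), np.float64(0.4), np.float64(15.3), np.float64(-0.002)],
[0, np.float64(-0.1), np.float64(0.4), np.float64(15.2), np.float64(-0.001)],
[0, np.float64(-0.2), np.float64(0.4), np.float64(15.3), np.float64(-0.002)],
[0, np.float64(-0.1), np.float64(0.3), np.float64(15.3), np.float64(-0.001)],
[0, np.float64(-0.1), np.float64(0.4), np.float64(15.3), np.float64(-0.002)],
[0, np.float64(-0.1), np.float64(0.4), np.float64(15.2), np.float64(-0.001)],
[0, np.float64(-0.1), np.float64(0.4), np.float64(15.3), np.float64(-0.002)],
```

View pics/w1.png

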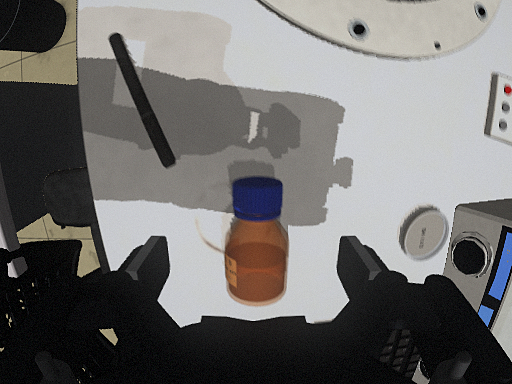

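The wrist view shows the fingers straddling the bottle's line, with the cap at (258,198) and the body at (256,265). It is well centred, so I'll descend.

Call:
arm_command(motion=[[0,0,1,18,0],[0,0,1,18,0],[0,-1,0,18,0],[0,0,0,18,0],[0,0,0,18,0],[0,0,0,17,0],[0,0,0,0,0],[0,0,0,0,0]])

```text
t: 2.6
ee_pos: [0.4829, -0.0488, 0.0125]
orientation: [-0.0, 0.727, 0.686, -0.0]
wrist_force: [0.4, -1.1, 0.6]
width: 0.0854
finger_force: 0.0
```

Call:
arm_command(motion=[[1,0,0,0,0],[1,0,0,0,0],[1,0,0,0,0],[1,0,0,0,0],[1,0,0,0,0],[1,0,0,0,0],[1,0,0,0,0],[1,0,0,0,0]])

```text
t: 3.4
ee_pos: [0.4832, -0.0488, 0.0127]
orientation: [0.0, 0.727, 0.686, 0.0]
wrist_force: [-0.4, 1.7, 5.5]
width: 0.0393
finger_force: 61.7
```

```bash
python3 - <<'E'
from h import *
c=pose();print(c)
y0=c[1];z0=c[2]
R=np.hypot(92,28.5);a0=np.arctan2(28.5,92)
P=[]
for k in range(1,17):
    a=a0+np.pi/2*k/16; P.append([c[0]-(np.cos(a0)-np.cos(a))*R*.05/1e3, y0+(np.cos(a)-np.cos(a0))*R/1e3, z0+(np.sin(a)-np.sin(a0))*R/1e3, c[3]])
rows(c,P,1)
f=grab_frame("wrist");cv2.imwrite("pics/w2.png",f)
E
```

```text
[ 0.48318293 -0.04878436  0.01268961 -0.0579358 ]
[1, np.float64(-3.2), np.float64(0.0), np.float64(-8.9), np.float64(0.0)],
[1, np.float64(-4.1), np.float64(0.1), np.float64(-8.5), np.float64(0.0)],
[1, np.float64(-4.9), np.float64(-0.0), np.float64(-8.1), np.float64(0.0)],
[1, np.float64(-5.7), np.float64(0.0), np.float64(-7.5), np.float64(0.0)],
[1, np.float64(-6.4), np.float64(0.1), np.float64(-7.0), np.float64(0.0)],
[1, np.float64(-7.1), np.float64(0.1), np.float64(-6.3), np.float64(0.0)],
[1, np.float64(-7.6), np.float64(0.0), np.float64(-5.6), np.float64(0.0)],
[1, np.float64(-8.2), np.float64(0.1), np.float64(-4.8), np.float64(0.0)],
[1, np.float64(-8.5), np.float64(0.0), np.float64(-4.0), np.float64(0.0)],
[1, np.float64(-9.0), np.float64(0.1), np.float64(-3.1), np.float64(0.0)],
[1, np.float64(-9.2), np.float64(0.1), np.float64(-2.3), np.float64(0.0)],
[1, np.float64(-9.3), np.float64(0.1), np.float64(-1.3), np.float64(0.0)],
[1, np.float64(-9.5), np.float64(0.0), np.float64(-0.4), np.float64(0.0)],
[1, np.float64(-9.4), np.float64(0.1), np.float64(0.5), np.float64(0.0)],
[1, np.float64(-9.4), np.float64(0.1), np.float64(1.4), np.float64(0.0)],
[1, np.float64(-9.1), np.float64(0.1), np.float64(2.4), np.float64(0.0)],
```

View pics/w2.png

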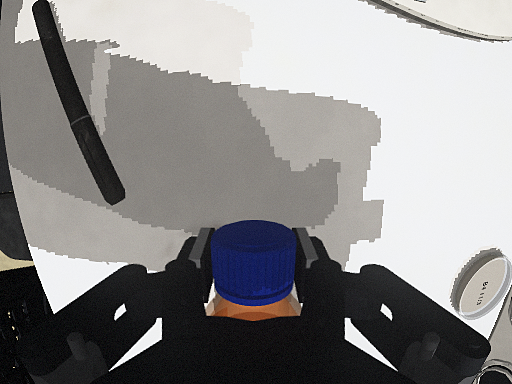

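The cap, at (254,262), is held between both pads, so I'll tip the bottle up along an arc about its base edge.

Call:
arm_command(motion=[[1,-3,0,-9,0],[1,-4,0,-8.5,0],[1,-5,0,-8,0],[1,-5.5,0,-7.5,0],[1,-6.5,0,-7,0],[1,-7,0,-6.5,0],[1,-7.5,0,-5.5,0],[1,-8,0,-5,0]])

```text
t: 4.25
ee_pos: [0.4801, -0.096, 0.0697]
orientation: [-0.0, 0.727, 0.686, 0.0]
wrist_force: [-0.4, -0.0, -2.4]
width: 0.0395
finger_force: 60.9
```

Call:
arm_command(motion=[[1,-8.5,0,-4,0],[1,-9,0,-3,0],[1,-9,0,-2.5,0],[1,-9.5,0,-1,0],[1,-9.5,0,-0.5,0],[1,-9.5,0,0.5,0],[1,-9.5,0,1.5,0],[1,-9,0,2.5,0]])

```text
t: 5.05
ee_pos: [0.4759, -0.1695, 0.0756]
orientation: [-0.0, 0.727, 0.686, -0.0]
wrist_force: [1.2, 0.3, -2.4]
width: 0.0394
finger_force: 60.9
```

```bash
python3 - <<'E'
from h import *
c=pose();print(c,read_state()["wrist_force"])
f=grab_frame("scene");u,v=map(int,w2pix("scene",c[:3]));print(u,v)
f=f[max(v-60,0):v+60,u-60:u+60];w=grab_frame("wrist")
cv2.imwrite("pics/s3.png",np.hstack([cv2.resize(f,(384,384),interpolation=cv2.INTER_CUBIC),w[:,64:448]]))
E
```

```text
[ 0.47585655 -0.16949058  0.07556598 -0.05809178] [ 1.17218859  0.27850912 -2.42822841]
296 230
```

View pics/s3.png

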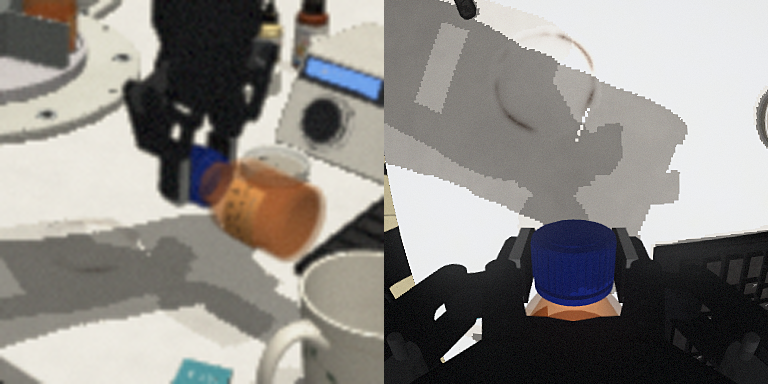

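The bottle stayed level: the pads hold it by friction, with the cap gripped and the base to the right. The camera crop shows it horizontal at about grip height. I'll raise it a little and ease the grip so that it swings upright under its own weight.

Call:
arm_command(motion=[[1,0,0,-10,0],[1,0,0,-8,0],[0.8,0,0,0,0],[0.7,0,0,0,0],[0.65,0,0,0,0],[0.6,0,0,0,0],[0.6,0,0,0,0],[0.6,0,0,0,0]])

```text
t: 5.95
ee_pos: [0.4759, -0.1686, 0.0936]
orientation: [-0.0, 0.727, 0.686, -0.0]
wrist_force: [-0.3, 0.6, -2.9]
width: 0.0393
finger_force: 61.0
```

Call:
arm_command(motion=[[0.58,0,0,0,0],[0.58,0,0,0,0],[0.57,0,0,0,0],[0.57,0,0,0,0],[0.56,0,0,0,0],[0.56,0,0,0,0],[0.56,0,0,0,0],[0.56,0,0,0,0]])

```text
t: 6.75
ee_pos: [0.4759, -0.1687, 0.0938]
orientation: [-0.0, 0.727, 0.686, -0.0]
wrist_force: [-0.7, 0.5, -2.6]
width: 0.0393
finger_force: 61.0
```

Call:
arm_command(motion=[[0.55,0,0,0,0],[0.55,0,0,0,0],[0.55,0,0,0,0],[0.55,0,0,0,0],[0.545,0,0,0,0],[0.545,0,0,0,0],[0.545,0,0,0,0],[0.545,0,0,0,0]])

```text
t: 7.55
ee_pos: [0.4759, -0.1687, 0.0938]
orientation: [0.0, 0.727, 0.686, -0.0]
wrist_force: [-0.1, -0.1, -1.4]
width: 0.0395
finger_force: 61.0
```

Call:
arm_command(motion=[[0.542,0,0,0,0],[0.542,0,0,0,0],[0.54,0,0,0,0],[0.54,0,0,0,0],[0.538,0,0,0,0],[0.538,0,0,0,0],[0.538,0,0,0,0],[0.538,0,0,0,0]])

```text
t: 8.35
ee_pos: [0.4759, -0.1687, 0.0938]
orientation: [0.0, 0.727, 0.686, -0.0]
wrist_force: [0.4, -0.8, -2.9]
width: 0.0399
finger_force: 50.8
```

Call:
arm_command(motion=[[0.536,0,0,0,0],[0.536,0,0,0,0],[0.536,0,0,0,0],[0.534,0,0,0,0],[0.534,0,0,0,0],[0.534,0,0,0,0],[0.534,0,0,0,0],[0.534,0,0,0,0]])

```text
t: 9.15
ee_pos: [0.4759, -0.1687, 0.0938]
orientation: [0.0, 0.727, 0.686, 0.0]
wrist_force: [0.6, 0.8, -2.6]
width: 0.0399
finger_force: 37.6
```

Call:
arm_command(motion=[[0.532,0,0,0,0],[0.532,0,0,0,0],[0.53,0,0,0,0],[0.53,0,0,0,0],[0.529,0,0,0,0],[0.529,0,0,0,0],[0.528,0,0,0,0],[0.528,0,0,0,0]])

```text
t: 9.95
ee_pos: [0.4759, -0.1687, 0.0938]
orientation: [0.0, 0.727, 0.686, 0.0]
wrist_force: [-0.8, -0.5, -2.5]
width: 0.0402
finger_force: 18.1
```

```bash
cat >> h.py <<'E'
def orange():
    "bottle body pixel blob centroid near gripper in the scene view"
    f=grab_frame("scene");c=pose();u,v=map(int,w2pix("scene",c[:3]))
    hsv=cv2.cvtColor(f,cv2.COLOR_BGR2HSV);m=cv2.inRange(hsv,(3,110,60),(20,255,255))
    q=np.zeros_like(m);q[v-50:v+80,u-50:u+60]=m[v-50:v+80,u-50:u+60]
    y,x=np.nonzero(q);print("tcp",u,v,"orange mean",x.mean(),y.mean(),"sd",x.std(),y.std(),len(x));return f,u,v
E
python3 -c "from h import *;orange()"
```

```text
tcp 296 223 orange mean 315.15120711562895 221.97585768742059 sd 18.66582354686348 17.15267199785203 787
```

Call:
arm_command(motion=[[0.527,0,0,0,0],[0.527,0,0,0,0],[0.527,0,0,0,0],[0.526,0,0,0,0],[0.526,0,0,0,0],[0.526,0,0,0,0],[0.526,0,0,0,0],[0.526,0,0,0,0]])

```text
t: 10.8
ee_pos: [0.4759, -0.1687, 0.0938]
orientation: [-0.0, 0.727, 0.686, -0.0]
wrist_force: [-0.4, 0.1, -2.8]
width: 0.0408
finger_force: 11.6
```

```bash
python3 -c "from h import *;orange()"
```

```text
tcp 296 223 orange mean 314.5279187817259 224.17258883248732 sd 18.531301061144745 17.979843759688777 788
```

Call:
arm_command(motion=[[0.525,0,0,0,0],[0.525,0,0,0,0],[0.525,0,0,0,0],[0.5245,0,0,0,0],[0.5245,0,0,0,0],[0.5245,0,0,0,0],[0.5245,0,0,0,0],[0.5245,0,0,0,0]])

```text
t: 11.65
ee_pos: [0.4759, -0.1687, 0.0938]
orientation: [0.0, 0.727, 0.686, 0.0]
wrist_force: [0.9, -0.2, -1.9]
width: 0.0402
finger_force: 6.7
```

```bash
python3 -c "from h import *;orange()"
```

```text
tcp 296 223 orange mean 299.16912751677853 236.0751677852349 sd 15.136811874876999 22.71875878675537 745
```

The bottle is swinging down (its body's centroid moved from (315,224) to (299,236)). I'll let it go on.

Call:
arm_command(motion=[[0.5245,0,0,0,0],[0.5245,0,0,0,0],[0.5242,0,0,0,0],[0.5242,0,0,0,0],[0.524,0,0,0,0],[0.524,0,0,0,0],[0.524,0,0,0,0],[0.524,0,0,0,0]])

```text
t: 12.5
ee_pos: [0.4759, -0.1687, 0.0938]
orientation: [0.0, 0.727, 0.686, 0.0]
wrist_force: [-0.6, -1.0, -2.3]
width: 0.0406
finger_force: 5.2
```

```bash
python3 - <<'E'
from h import *
f,u,v=orange();f=f[v-60:v+60,u-60:u+60]
cv2.imwrite("pics/s4.png",cv2.resize(f,(480,480),interpolation=cv2.INTER_CUBIC))
E
```

```text
tcp 296 223 orange mean 299.25 236.06417112299465 sd 15.16311710437058 22.803945847990796 748
```

View pics/s4.png

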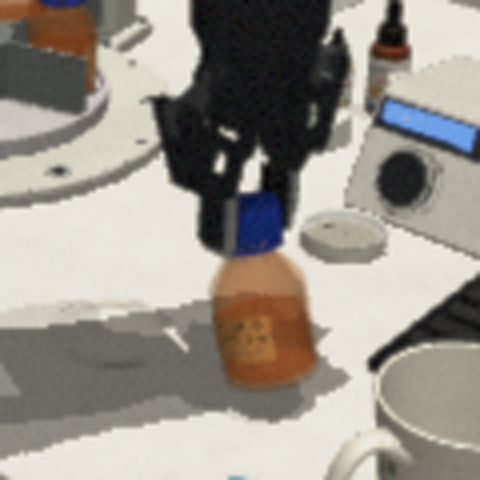

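The bottle hangs nearly upright, cap at (258,220) and base at (275,380), tilted about 12°. I'll set it down on the desk to square it, then regrip.

Call:
arm_command(motion=[[0.524,0,0,4,0],[0.524,0,0,4,0],[0.524,0,0,4,0],[0.524,0,0,3,0],[0.524,0,0,2,0],[0.524,0,0,2,0],[0.524,0,0,1,0],[0.524,0,0,0,0]])

```text
t: 13.35
ee_pos: [0.4768, -0.1691, 0.0749]
orientation: [0.001, 0.727, 0.686, 0.0]
wrist_force: [-0.8, 0.0, 13.7]
width: 0.0407
finger_force: 9.9
```

```bash
python3 - <<'E'
from h import *
f,u,v=orange();print(pose())
E
```

```text
tcp 296 230 orange mean 301.03582089552236 246.2462686567164 sd 7.694458201374396 11.22167184125869 670
[ 0.47681154 -0.16911435  0.07492929 -0.05799157]
```

Call:
arm_command(motion=[[0.522,0,0,0,0],[0.52,0,0,0,0],[0.51,0,0,0,0],[0.49,0,0,0,0],[0.47,0,0,0,0],[0.45,0,0,0,0],[0.45,0,0,0,0],[0.45,0,0,0,0]])

```text
t: 14.2
ee_pos: [0.4759, -0.1687, 0.0738]
orientation: [-0.0, 0.727, 0.686, 0.0]
wrist_force: [1.0, -0.1, 0.2]
width: 0.0467
finger_force: 0.0
```

```bash
python3 - <<'E'
from h import *
f,u,v=orange()
f=f[v-60:v+60,u-60:u+60]
cv2.imwrite("pics/s5.png",cv2.resize(f,(480,480),interpolation=cv2.INTER_CUBIC))
E
```

```text
tcp 296 230 orange mean 303.69422776911074 250.95163806552262 sd 8.00585478453841 11.430417638684268 641
```

View pics/s5.png

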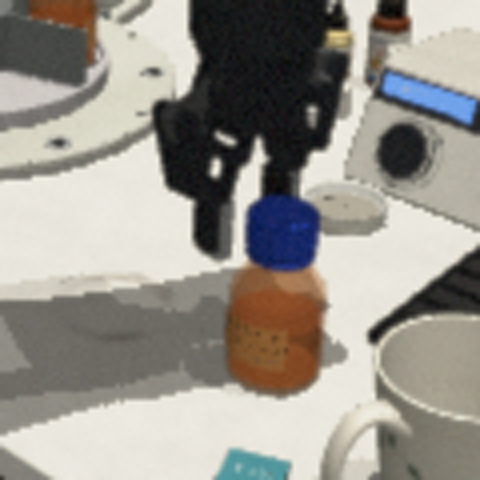

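The bottle stands upright on the desk, cap at (283,232) and base at (274,372) in the crop, slightly out of the fingers toward the right. I'll measure where it is.

```bash
cat >> h.py <<'E'
def cap(n,c,r,z):
    "centroid of the blue cap in view n near world point c -> world at height z"
    f=grab_frame(n);u,v=map(int,w2pix(n,[*c,z]))
    m=cv2.inRange(cv2.cvtColor(f,cv2.COLOR_BGR2HSV),(112,150,40),(128,255,255))
    q=np.zeros_like(m);q[v-r:v+r,u-r:u+r]=m[v-r:v+r,u-r:u+r]
    y,x=np.nonzero(q);print(n,len(x),x.min(),x.max(),y.min(),y.max(),pix2w(n,x.mean(),y.mean(),z),"mid",pix2w(n,(x.min()+x.max())/2,(y.min()+y.max())/2,z))
E
python3 - <<'E'
from h import *
cap("scene",(.476,-.18),28,.0925);cap("top",(.476,-.18),25,.107)
print(pose())
E
```

```text
scene 259 298 314 218 236 [ 0.47648941 -0.19501464  0.0925    ] mid [ 0.47847681 -0.19328257  0.0925    ]Traceback (most recent call last):
  File "<stdin>", line 2, in <module>
  File "h.py", line 38, in cap
    y,x=np.nonzero(q);print(n,len(x),x.min(),x.max(),y.min(),y.max(),pix2w(n,x.mean(),y.mean(),z),"mid",pix2w(n,(x.min()+x.max())/2,(y.min()+y.max())/2,z))
                                     ~~~~~^^
    return umr_minimum(a, axis, None, out, keepdims, initial, where)
ValueError: zero-size array to reduction operation minimum which has no identity
```

Call:
arm_command(motion=[[0.2,0,0,0,0],[0.2,0,0,0,0],[0.2,0,0,0,0],[0.2,-6,1,0,0],[0.2,-7,1,0,0],[0.2,-7,0,0,0],[0.2,-6,0,0,0],[0.2,0,0,0,0]])

```text
t: 15.15
ee_pos: [0.4763, -0.1956, 0.0737]
orientation: [-0.0, 0.728, 0.686, -0.0]
wrist_force: [-0.1, -0.8, -0.4]
width: 0.0684
finger_force: 0.0
```

Call:
arm_command(motion=[[1,0,0,0,0],[1,0,0,0,0],[1,0,0,0,0],[1,0,0,0,0],[1,0,0,0,0],[1,0,0,0,0],[1,0,0,0,0],[1,0,0,0,0]])

```text
t: 15.95
ee_pos: [0.4763, -0.1946, 0.0739]
orientation: [-0.0, 0.727, 0.686, -0.0]
wrist_force: [-3.3, -0.7, 4.9]
width: 0.0399
finger_force: 60.3
```

```bash
python3 - <<'E'
from h import *
orange();cap("scene",(.476,-.195),24,.0925)
c=pose();print(c)
th=.2715;C=np.array([.6187,.2392]);b=C+.082*np.array([np.cos(th-2*np.pi/3),np.sin(th-2*np.pi/3)]);print(b)
up=[*c[:2],c[2]+.14,c[3]]
print("up 140");t=[*b,c[2]+.14,th+np.pi/3];
cc=rows(up,line(up,t,16),1);print(cc)
for p in line(up,t,8):print(np.round(p,3))
E
```

```text
tcp 305 234 orange mean 304.40097402597405 251.8068181818182 sd 6.920696353136176 9.111859989784504 616
scene 166 305 315 219 236 [ 0.4836195  -0.19965735  0.0925    ] mid [ 0.48307217 -0.20099184  0.0925    ]
[ 0.47628939 -0.19464779  0.07394121 -0.05784138]
[0.59824617 0.15979193]
up 140
[1, np.float64(22.6), np.float64(6.3), np.float64(-0.0), np.float64(-0.086)],
[1, np.float64(21.9), np.float64(8.3), np.float64(-0.0), np.float64(-0.086)],
[1, np.float64(21.1), np.float64(10.1), np.float64(-0.0), np.float64(-0.086)],
[1, np.float64(20.2), np.float64(11.8), np.float64(-0.0), np.float64(-0.086)],
[1, np.float64(19.1), np.float64(13.6), np.float64(-0.0), np.float64(-0.086)],
[1, np.float64(17.9), np.float64(15.2), np.float64(-0.0), np.float64(-0.086)],
[1, np.float64(16.5), np.float64(16.6), np.float64(-0.0), np.float64(-0.086)],
[1, np.float64(15.0), np.float64(18.0), np.float64(-0.0), np.float64(-0.086)],
[1, np.float64(13.4), np.float64(19.2), np.float64(-0.0), np.float64(-0.086)],
[1, np.float64(11.7), np.float64(20.3), np.float64(-0.0), np.float64(-0.086)],
[1, np.float64(9.9), np.float64(21.2), np.float64(-0.0), np.float64(-0.086)],
[1, np.float64(8.1), np.float64(22.0), np.float64(-0.0), np.float64(-0.086)],
[1, np.float64(6.1), np.float64(22.6), np.float64(-0.0), np.float64(-0.086)],
[1, np.float64(4.2), np.float64(23.1), np.float64(-0.0), np.float64(-0.086)],
[1, np.float64(2.2), np.float64(23.3), np.float64(-0.0), np.float64(-0.087)],
[1, np.float64(0.1), np.float64(23.4), np.float64(-0.0), np.float64(-0.086)],
[0.59826708 0.15975986 0.21394121 1.31915862]
[ 0.492 -0.15   0.214  0.114]
[ 0.507 -0.106  0.214  0.286]
[ 0.522 -0.062  0.214  0.458]
[ 0.537 -0.017  0.214  0.63 ]
[0.553 0.027 0.214 0.802]
[0.568 0.071 0.214 0.975]
[0.583 0.115 0.214 1.147]
[0.598 0.16  0.214 1.319]
```

Call:
arm_command(motion=[[1,0,0,-20,0],[1,0,0,-40,0],[1,0,0,-40,0],[1,22.5,6.5,0,-0.086],[1,22,8,0,-0.086],[1,21,10,0,-0.086],[1,20,12,0,-0.086],[1,19,13.5,0,-0.086]])

```text
t: 16.85
ee_pos: [0.5147, -0.0833, 0.1734]
orientation: [-0.0, 0.563, 0.827, 0.0]
wrist_force: [-0.4, 0.6, -1.9]
width: 0.0397
finger_force: 61.3
```

Call:
arm_command(motion=[[1,18,15,0,-0.086],[1,16.5,16.5,0,-0.086],[1,15,18,0,-0.086],[1,13.5,19,0,-0.086],[1,11.5,20.5,0,-0.086],[1,10,21,0,-0.086],[1,8,22,0,-0.086],[1,6,22.5,0,-0.086]])

```text
t: 17.65
ee_pos: [0.5753, 0.0936, 0.1733]
orientation: [-0.0, 0.251, 0.968, 0.0]
wrist_force: [-0.4, 0.1, -1.9]
width: 0.0395
finger_force: 61.3
```

```bash
python3 - <<'E'
from h import *
f,u,v=orange();c=pose();print(c)
rows(c,line(c,[.598,.16,.172,1.3187],3),1)
cv2.imwrite("pics/s6.png",cv2.resize(f[v-60:v+60,u-60:u+60],(480,480)))
E
```

```text
tcp 247 153 orange mean 229.05719733079124 173.73403241182078 sd 19.727422039492733 10.044647472338855 1049
[0.57588753 0.0963248  0.17328977 1.07085055]
[1, np.float64(3.7), np.float64(22.2), np.float64(0.4), np.float64(-0.083)],
[1, np.float64(1.9), np.float64(22.4), np.float64(0.5), np.float64(-0.082)],
[1, np.float64(-0.0), np.float64(22.4), np.float64(0.4), np.float64(-0.083)],
```

Call:
arm_command(motion=[[1,3.5,22,0,-0.083],[1,2,22.5,0,-0.083],[1,0,22.5,0,-0.083],[1,0,0,0,0],[1,0,0,0,0],[1,0,0,10,0],[1,0,0,10,0],[1,0,0,0,0]])

```text
t: 18.5
ee_pos: [0.5971, 0.1551, 0.1516]
orientation: [-0.002, 0.131, 0.991, -0.001]
wrist_force: [0.3, -0.4, -2.9]
width: 0.0397
finger_force: 61.6
```

```bash
python3 - <<'E'
from h import *
f=grab_frame("scene");c=pose();print(c)
p=[w2pix("scene",[c[0],c[1],c[2]+z]) for z in(-.074,.019)];print(p)
u,v=map(int,p[0]);g=grab_frame("top");u2,v2=map(int,w2pix("top",c[:3]))
w=grab_frame("wrist")
cv2.imwrite("pics/s6.png",np.hstack([cv2.resize(f[v-75:v+45,u-60:u+60],(400,400),interpolation=cv2.INTER_CUBIC),cv2.resize(w[:,64:448],(400,400))]))
E
```

```text
[0.59752626 0.15527409 0.15260968 1.30807547]
[array([238.85210214, 177.81269191]), array([238.59419956, 148.35030763])]
```

View pics/s6.png

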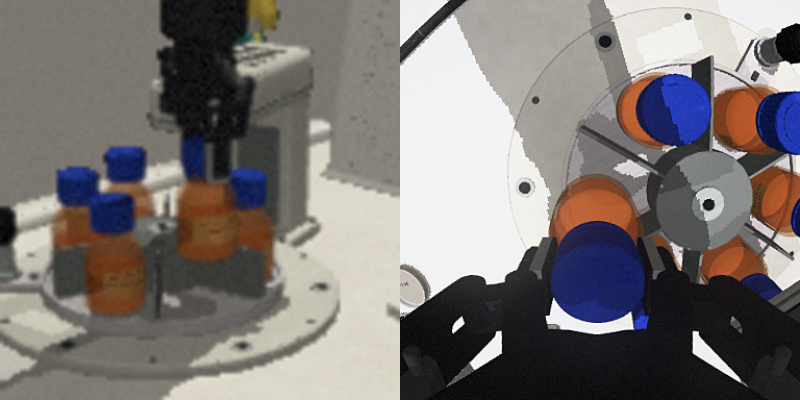

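The bottle is upright in the grip above the free bay (cap at (600,270) in the wrist view, hub at (705,200)), a few mm outward. I'll correct that before lowering.

Call:
arm_command(motion=[[1,0,3,0,0],[1,0,3,0,0],[1,0,0,0,0],[1,0,0,0,0],[1,0,0,0,0],[1,0,0,0,0],[1,0,0,0,0],[1,0,0,0,0]])

```text
t: 19.45
ee_pos: [0.5996, 0.1616, 0.1538]
orientation: [-0.0, 0.131, 0.991, 0.0]
wrist_force: [-0.4, 0.3, -1.9]
width: 0.04
finger_force: 61.6
```

```bash
python3 - <<'E'
from h import *
s=read_state();c=pose();print(c,s["joint_positions"],s["ft_torque"],s["wrist_force"])
rows(c,line(c,[.5987,.1622,.099,1.3187],1),1)
E
```

```text
[0.59955449 0.16156725 0.15378679 1.30891419] [ 2.04243371e-01  5.24744869e-01  1.39081789e+00  1.56436345e-05
  1.22603633e+00 -1.10467611e+00] [-0.03733856  0.03568285  0.02372116] [-0.44854426  0.26218991 -1.92676387]
[1, np.float64(1.0), np.float64(0.4), np.float64(54.8), np.float64(-0.01)],
```

Call:
arm_command(motion=[[1,1,0,10,0],[1,0,0,10,0],[1,0,0,10,0],[1,0,0,8,0],[1,0,0,7,0],[1,0,0,6,0],[1,0,0,2,0],[1,0,0,0,0]])

```text
t: 20.25
ee_pos: [0.5986, 0.1618, 0.1006]
orientation: [-0.0, 0.131, 0.991, -0.0]
wrist_force: [0.1, 0.4, -2.5]
width: 0.0393
finger_force: 61.7
```

Call:
arm_command(motion=[[1,0,0,1,0],[1,0,0,1,0],[0.5,0,0,0,0],[0.45,0,0,0,0],[0.3,0,0,0,0],[0.25,0,0,0,0],[0.25,0,0,0,0],[0.25,0,0,0,0]])

```text
t: 21.05
ee_pos: [0.5986, 0.1619, 0.0988]
orientation: [0.0, 0.131, 0.991, 0.0]
wrist_force: [-0.1, -0.1, -0.1]
width: 0.0639
finger_force: 0.0
```

Call:
arm_command(motion=[[0.25,0,0,-10,0],[0.25,0,0,-20,0],[0.25,0,0,-40,0],[0.25,0,0,-40,0],[0.25,0,0,0,0],[0,0,0,0,0],[0,0,0,0,0],[0,0,0,0,0]])

```text
t: 21.85
ee_pos: [0.5982, 0.1618, 0.2077]
orientation: [-0.001, 0.131, 0.991, -0.0]
wrist_force: [0.1, 0.3, -1.2]
width: 0.0853
finger_force: 0.0
```

```bash
python3 - <<'E'
from h import *
C=np.array([.6187,.2392])
cap("scene",(.598,.16),13,.1165)
g=grab_frame("top");m=cv2.inRange(cv2.cvtColor(g,cv2.COLOR_BGR2HSV),(112,150,40),(128,255,255))
n,l,st,ce=cv2.connectedComponentsWithStats(m)
for i in range(1,n):
    if st[i,4]>40:print(st[i],pix2w("top",*ce[i],.131))
c=pose();print(c)
k=np.array([.507,.3465]);ph=np.radians(25.6)
v1=[.50,.16,.211,1.318]
rows(c,line(c,[.46,.25,.20,ph+0.35],8),0)
E
```

```text
scene 207 232 249 152 171 [0.6270727  0.17914241 0.1165    ] mid [0.629198   0.18128053 0.1165    ]
[450 236  17  11  47] [ 0.40226425 -0.47643168  0.131     ]
[0.59835219 0.16181319 0.20794802 1.30897312]
[0, np.float64(19.6), np.float64(6.2), np.float64(1.0), np.float64(0.064)],
[0, np.float64(19.9), np.float64(4.9), np.float64(1.0), np.float64(0.064)],
[0, np.float64(20.2), np.float64(3.6), np.float64(1.0), np.float64(0.064)],
[0, np.float64(20.3), np.float64(2.3), np.float64(1.0), np.float64(0.064)],
[0, np.float64(20.5), np.float64(1.1), np.float64(1.0), np.float64(0.064)],
[0, np.float64(20.5), np.float64(-0.3), np.float64(1.0), np.float64(0.064)],
[0, np.float64(20.5), np.float64(-1.6), np.float64(1.0), np.float64(0.064)],
[0, np.float64(20.3), np.float64(-3.0), np.float64(0.9), np.float64(0.064)],
```

```bash
python3 - <<'E'
from h import *
for n,f in(("top",cv2.imread("pics/topraw.png")),("scene",grab_frame("scene"))):
    pr=lambda k:np.array([w2pix(n,[k[0]+.015*np.cos(a),k[1]+.015*np.sin(a),z]) for a in np.linspace(0,6.28,40) for z in(.063,.097)])
    u,v=map(int,w2pix(n,[.507,.346,.08]));r=16
    m=(f[v-r:v+r,u-r:u+r].max(2)<65).astype(np.uint8)
    k,l,st,ce=cv2.connectedComponentsWithStats(m)
    i=1+np.argmax(st[1:,4]);b=st[i];print(n,"blob",b[0]+u-r,b[0]+u-r+b[2]-1,b[1]+v-r,b[1]+v-r+b[3]-1,b[4])
    for K in((.5078,.3478),(.5054,.3433)):
        q=pr(K);print("   proj",K,q.min(0),q.max(0))
E
```

```text
top blob 130 144 200 210 130
   proj (0.5078, 0.3478) [127.65514862 198.73878492] [143.01697562 211.34040088]
   proj (0.5054, 0.3433) [129.33373633 199.62597978] [144.64663737 212.20724441]
scene blob 173 182 164 175 94
   proj (0.5078, 0.3478) [171.99301424 162.00715025] [182.26751276 175.26872549]
   proj (0.5054, 0.3433) [172.17162701 162.51878126] [182.47972387 175.83329788]
```

Call:
arm_command(motion=[[0,19.5,6,1,0.064],[0,20,5,1,0.064],[0,20,3.5,1,0.064],[0,20,2.5,1,0.064],[0,20.5,1,1,0.064],[0,20.5,0,1,0.064],[0,20.5,-1.5,1,0.064],[0,20.5,-3,1,0.064]])

```text
t: 22.8
ee_pos: [0.4599, 0.2506, 0.2005]
orientation: [-0.0, 0.379, 0.926, -0.0]
wrist_force: [1.0, -0.2, -0.8]
width: 0.0857
finger_force: 0.0
```

```bash
python3 - <<'E'
from h import *
g=grab_frame("top");m=cv2.inRange(cv2.cvtColor(g,cv2.COLOR_BGR2HSV),(112,130,40),(128,255,255))
n,l,st,ce=cv2.connectedComponentsWithStats(m)
for i in range(1,n):
    if st[i,4]>40:
        p=pix2w("top",*ce[i],.131)[:2];d=p-[.6187,.2392];print(st[i],p,np.hypot(*d),np.degrees(np.arctan2(d[1],d[0]))-15.55)
c=pose();print(c)
f=grab_frame("scene");m=cv2.inRange(cv2.cvtColor(f,cv2.COLOR_BGR2HSV),(112,130,40),(128,255,255))
n,l,st,ce=cv2.connectedComponentsWithStats(m)
for i in range(1,n):
    if st[i,4]>40: print("scene",st[i],pix2w("scene",*ce[i],.1165))
print(w2pix("scene",[.5985,.162,.1165]))
E
```

```text
[188 133  16  15 193] [0.67064862 0.18081179] 0.07815268615994017 -63.89016383613976
[137 146  16  15 189] [0.63702503 0.31342435] 0.07645300065738204 60.58174827740963
[197 160  15  16 194] [0.59768703 0.15877573] 0.08312405570016003 -120.1927002533575
[146 174  14  15 127] [0.56552698 0.28738732] 0.07175923822643493 122.26599050641228
[174 182  16  17 195] [0.53894622 0.21474847] 0.0834178755551478 -178.50510567542543
[422 218  46  30 147] [ 0.41841277 -0.45265134] 0.7202591542786667 -121.6954450740823
[0.45794002 0.25180332 0.20037646 0.79145588]
scene [210 146  11  10  99] [0.64460378 0.32075977 0.1165    ]
scene [232 147  26  25 364] [0.65216854 0.1924975  0.1165    ]
scene [195 152  23  20 251] [0.55257021 0.25213485 0.1165    ]
scene [401 306  17  19  90] [ 0.33751407 -0.49615499  0.1165    ]
scene [417 325  35  43 268] [ 0.30225825 -0.54897432  0.1165    ]
[237.45611229 165.4015883 ]
```

```bash
python3 - <<'E'
from h import *
c=pose();a=[.507,.346,.15,.447]
rows(c,line(c,a,6),0)
E
```

```text
[0, np.float64(5.3), np.float64(16.9), np.float64(8.4), np.float64(0.058)],
[0, np.float64(6.4), np.float64(16.5), np.float64(8.5), np.float64(0.059)],
[0, np.float64(7.2), np.float64(16.1), np.float64(8.4), np.float64(0.058)],
[0, np.float64(8.3), np.float64(15.7), np.float64(8.5), np.float64(0.058)],
[0, np.float64(9.1), np.float64(15.2), np.float64(8.4), np.float64(0.059)],
[0, np.float64(9.9), np.float64(14.6), np.float64(8.4), np.float64(0.058)],
```

Call:
arm_command(motion=[[0,5.5,17,8.5,0.058],[0,6.5,16.5,8.5,0.058],[0,7,16,8.5,0.058],[0,8.5,15.5,8.5,0.058],[0,9,15,8.5,0.058],[0,10,14.5,8.5,0.058],[0,0,0,0,0],[0,0,0,0,0]])

```text
t: 23.7
ee_pos: [0.508, 0.3445, 0.1493]
orientation: [-0.0, 0.531, 0.847, -0.0]
wrist_force: [-0.1, -0.1, 0.0]
width: 0.0857
finger_force: 0.0
```

```bash
python3 - <<'E'
from h import *
s=read_state();c=pose();print(c)
# wrist: where would knob at candidates project, and dark blob?
W=calibration("wrist");K=W["intrinsics"];E=W["hand_eye"]
ph=c[3];R=np.array([[-np.sin(ph),np.cos(ph),0],[np.cos(ph),np.sin(ph),0],[0,0,-1]]).T
T=np.eye(4);T[:3,:3]=R;T[:3,3]=c[:3];M=np.linalg.inv(T@E)
def pr(p):
    q=M@[*p,1];x,y,z=q[0],-q[1],-q[2];r=np.hypot(x,y);a=np.arctan2(r,z)*K[0,0];return K[0,2]+a*x/r,K[1,2]+a*y/r
for k in((.5078,.3478),(.5054,.3433),(.507,.346)):
    q=np.array([pr([k[0]+.015*np.cos(a),k[1]+.015*np.sin(a),.097]) for a in np.linspace(0,6.28,60)]);print(k,q.min(0),q.max(0))
f=grab_frame("wrist");cv2.imwrite("pics/w7.png",f)
u,v=map(int,pr((.507,.346,.097)));print(u,v)
g=f[v-50:v+50:4,u-64:u+64:4].max(2)
for r in g:print(" ".join(f"{x:3d}" for x in r))
rows(c,line(c,[.507,.346,.066,.447],1),0)
E
```

```text
[0.50798168 0.34450687 0.14934795 0.45092266]
(0.5078, 0.3478) [232.05948352 183.9982991 ] [275.3907875  225.11553692]
(0.5054, 0.3433) [226.25088191 188.28610181] [269.37959231 229.01722836]
(0.507, 0.346) [229.93792201 185.81670208] [273.18715356 226.77307162]
251 206
143 138 144 147 141 141 139 139 141 137 143 138 121 114 102 202 206 168  79  90  94 131 125 129 136 131 130 127 134 125 129 126
144 142 138 137 137 136 137 136 142 142 139 144 133 114 109  98 166 100  98 100  96 129 127 135 130 133 129 127 131 125 129 127
134 137 139 141 135 142 136 139 139 127 118 116  84 100  85 172  95  97  96  72 101 133 128 127 131 130 129 130 129 132 127 127
143 139 141 139 140 139 137 144 135 115  79 107 130  86  97  68  84  88  83  91  82 130 132 134 130 130 130 127 131 130 127 130
138 137 137 136 138 140 145 109  88 111 131 134 117  98  77  60  64  63  61  83  84 126 127 136 129 130 131 129 129 128 129 128
141 138 140 137 140 112 118 108 128 128 128 139 130  81  61  32  30  28  26  60  81 113 133 132 131 131 128 131 129 130 133 128
137 139 143 148 107  93 111 128 130 132 129 125 133  30  31  
[... 1747 characters left out ...]
131 132 133 130  97 106  66  83 123 110 118 117 117  86  78  97  98  94  96  91  99 102  98  89  84  76 109 115
126 141 127 134 134 129 129  92 190  58 113 109 111 142 164 184 155 189  95  94  96  98 100  99  94  94  93  96  93  88  98 116
212 210 214 224 224 221 211 193  68 165 176 185 210 201 199 201 208 133  94 100  93  96  90 109 125 122 128  95  93  91  71 112
208 211 216 209 212 208 184  63 180 149 173 177 185 202 202 203 206  88  94  94  95 136 128 123 128 128 132 129 126 105  65 113
213 209 212 209 211 211 118 203 112  40  86 115 179 181 204 203 207  93 100 102 127 124 132 136 137 137 134 134 130 133  85  78
[0, np.float64(1.8), np.float64(-0.2), np.float64(83.3), np.float64(0.004)],
```

Call:
arm_command(motion=[[0,1.5,1,8,0.004],[0,2,0,15,0],[0,0,0,15,0],[0,0,0,15,0],[0,0,0,15,0],[0,0,0,10,0],[0,0,0,5,0],[0,0,0,0,0]])

```text
t: 24.55
ee_pos: [0.507, 0.3485, 0.0661]
orientation: [-0.0, 0.534, 0.846, -0.0]
wrist_force: [0.3, -0.6, 0.2]
width: 0.0856
finger_force: 0.0
```

Call:
arm_command(motion=[[1,0,0,0,0],[1,0,0,0,0],[1,0,0,0,0],[1,0,0,0,0],[1,0,0,0,0],[1,0,0,0,0],[1,0,0,0,0],[1,0,0,0,0]])

```text
t: 25.35
ee_pos: [0.5073, 0.3488, 0.0674]
orientation: [0.0, 0.534, 0.846, 0.0]
wrist_force: [-1.7, 0.6, 5.2]
width: 0.0281
finger_force: 59.6
```

Call:
arm_command(motion=[[1,0,0,-2,0],[1,0,0,-2,0],[1,0,0,-3,0],[1,0,0,-3,0],[1,0,0,-2,0],[1,0,0,0,0],[1,0,0,0,0],[1,0,0,0,0]])

```text
t: 26.15
ee_pos: [0.507, 0.3485, 0.0785]
orientation: [-0.0, 0.534, 0.846, -0.0]
wrist_force: [-1.0, 0.5, -9.1]
width: 0.0282
finger_force: 59.7
```

```bash
python3 - <<'E'
from h import *
s=read_state();c=pose();print(c,s["wrist_force"],s["joint_positions"])
C=np.array([.6186,.2392]);d=c[:2]-C;r=np.hypot(*d);a=np.arctan2(d[1],d[0]);print(r,np.degrees(a)-15.55)
n=20;P=[[*(C+r*np.array([np.cos(a+t),np.sin(a+t)])),c[2],c[3]+t] for t in np.linspace(0,2*np.pi/3,n+1)[1:]]
print(P[-1]);rows(c,P,1)
E
```

```text
[0.50702522 0.34854145 0.0785481  0.4449619 ] [-1.04285089  0.52681921 -9.12948689] [5.42696425e-01 6.00013100e-01 1.46415137e+00 5.17509420e-05
 1.07787617e+00 9.77100264e-02]
0.15621934583476155 120.0292069787004
[np.float64(0.5796949191425124), np.float64(0.08790268113243654), np.float64(0.07854809787326006), np.float64(2.5393570027132872)]
[1, np.float64(-6.4), np.float64(-15.0), np.float64(-0.0), np.float64(-0.105)],
[1, np.float64(-6.4), np.float64(-15.1), np.float64(-0.0), np.float64(-0.104)],
[1, np.float64(-6.4), np.float64(-15.0), np.float64(-0.0), np.float64(-0.105)],
[1, np.float64(-6.4), np.float64(-15.1), np.float64(-0.0), np.float64(-0.105)],
[1, np.float64(-6.5), np.float64(-15.0), np.float64(-0.0), np.float64(-0.105)],
[1, np.float64(-6.4), np.float64(-15.1), np.float64(-0.0), np.float64(-0.104)],
[1, np.float64(-6.4), np.float64(-15.0), np.float64(-0.0), np.float64(-0.105)],
[1, np.float64(-6.4), np.float64(-15.0), np.float64(-0.0), np.float64(-0.105)],
[1, np.float64(-6.4), np.float64(-15.1), np.float64(-0.0), np.float64(-0.104)],
[1, np.float64(-6.4), np.float64(-15.0), np.float64(-0.0), np.float64(-0.105)],
[1, np.float64(-6.4), np.float64(-15.1), np.float64(-0.0), np.float64(-0.105)],
[1, np.float64(-6.4), np.float64(-15.0), np.float64(-0.0), np.float64(-0.105)],
[1, np.float64(-6.4), np.float64(-15.1), np.float64(-0.0), np.float64(-0.104)],
[1, np.float64(-6.5), np.float64(-15.0), np.float64(-0.0), np.float64(-0.105)],
[1, np.float64(-6.4), np.float64(-15.0), np.float64(-0.0), np.float64(-0.105)],
[1, np.float64(-6.4), np.float64(-15.1), np.float64(-0.0), np.float64(-0.105)],
[1, np.float64(-6.4), np.float64(-15.0), np.float64(-0.0), np.float64(-0.104)],
[1, np.float64(-6.4), np.float64(-15.1), np.float64(-0.0), np.float64(-0.105)],
[1, np.float64(-6.4), np.float64(-15.0), np.float64(-0.0), np.float64(-0.105)],
[1, np.float64(-6.4), np.float64(-15.1), np.float64(-0.0), np.float64(-0.104)],
```

Call:
arm_command(motion=[[1,-1.5,-3.8,0,-0.026],[1,-3,-7.6,0,-0.052],[1,-4.8,-11.3,0,-0.079],[1,-6.4,-15,0,-0.105],[1,-6.4,-15,0,-0.105],[1,-6.4,-15,0,-0.105],[1,-6.4,-15,0,-0.105],[1,-6.4,-15,0,-0.105]])

```text
t: 26.95
ee_pos: [0.4627, 0.2533, 0.0788]
orientation: [-0.0, 0.217, 0.976, -0.0]
wrist_force: [1.0, 1.4, -9.3]
width: 0.0281
finger_force: 60.0
```

```bash
cat >> h.py <<'E'
def swing(n):
    s=read_state();c=pose();print(c,s["wrist_force"],s["joint_positions"][5],s["width"])
    C=np.array([.6186,.2392]);d=c[:2]-C;r=np.hypot(*d);a=np.arctan2(d[1],d[0])%(2*np.pi);th=np.radians(15.55)
    end=th+4*np.pi/3;print(r,np.degrees(a-th))
    ph1=np.arctan2(np.sin(.445+2*np.pi/3),np.cos(.445+2*np.pi/3));dp=ph1-c[3]
    P=[[*(C+.1562*np.array([np.cos(a+(end-a)*k/n),np.sin(a+(end-a)*k/n)])),.0785,c[3]+dp*k/n] for k in range(1,n+1)]
    rows(c,P,1)
E
python3 -c "from h import *;swing(15)"
```

```text
[0.46272302 0.25334684 0.07875692 1.13280646] [ 0.95430898  1.38503314 -9.34849951] -0.7015107145509666 0.028057306980508654
0.15651762606872713 159.26424460346362
[1, np.float64(-5.9), np.float64(-13.4), np.float64(0.3), np.float64(-0.094)],
[1, np.float64(-5.7), np.float64(-13.6), np.float64(-0.0), np.float64(-0.094)],
[1, np.float64(-5.6), np.float64(-13.5), np.float64(-0.0), np.float64(-0.093)],
[1, np.float64(-5.7), np.float64(-13.6), np.float64(-0.0), np.float64(-0.094)],
[1, np.float64(-5.6), np.float64(-13.5), np.float64(-0.0), np.float64(-0.094)],
[1, np.float64(-5.7), np.float64(-13.5), np.float64(-0.0), np.float64(-0.094)],
[1, np.float64(-5.6), np.float64(-13.6), np.float64(-0.0), np.float64(-0.093)],
[1, np.float64(-5.7), np.float64(-13.5), np.float64(-0.0), np.float64(-0.094)],
[1, np.float64(-5.6), np.float64(-13.5), np.float64(-0.0), np.float64(-0.094)],
[1, np.float64(-5.7), np.float64(-13.6), np.float64(-0.0), np.float64(-0.094)],
[1, np.float64(-5.6), np.float64(-13.5), np.float64(-0.0), np.float64(-0.093)],
[1, np.float64(-5.7), np.float64(-13.5), np.float64(-0.0), np.float64(-0.094)],
[1, np.float64(-5.7), np.float64(-13.5), np.float64(-0.0), np.float64(-0.094)],
[1, np.float64(-5.6), np.float64(-13.6), np.float64(-0.0), np.float64(-0.094)],
[1, np.float64(-5.7), np.float64(-13.5), np.float64(-0.0), np.float64(-0.094)],
```

Call:
arm_command(motion=[[1,-5.8,-13.5,0,-0.094],[1,-5.7,-13.5,0,-0.094],[1,-5.7,-13.5,0,-0.094],[1,-5.7,-13.5,0,-0.094],[1,-5.7,-13.5,0,-0.094],[1,-5.7,-13.5,0,-0.094],[1,-5.7,-13.5,0,-0.094],[1,-5.7,-13.5,0,-0.094]])

```text
t: 27.75
ee_pos: [0.4952, 0.1432, 0.0786]
orientation: [-0.001, -0.156, 0.988, -0.0]
wrist_force: [-1.3, 1.3, -9.1]
width: 0.0281
finger_force: 60.0
```

```bash
python3 -c "from h import *;swing(10)"
```

```text
[0.49519296 0.14322785 0.07864764 1.88424215] [-1.25475445  1.30736712 -9.11830936] -1.6735665639583046 0.028108480234506586
0.15633282440005014 202.32177166120272
[1, np.float64(-3.9), np.float64(-9.5), np.float64(0.1), np.float64(-0.066)],
[1, np.float64(-3.8), np.float64(-9.5), np.float64(0.0), np.float64(-0.065)],
[1, np.float64(-3.9), np.float64(-9.6), np.float64(0.0), np.float64(-0.066)],
[1, np.float64(-3.8), np.float64(-9.5), np.float64(0.0), np.float64(-0.065)],
[1, np.float64(-3.8), np.float64(-9.5), np.float64(0.0), np.float64(-0.066)],
[1, np.float64(-3.8), np.float64(-9.6), np.float64(0.0), np.float64(-0.065)],
[1, np.float64(-3.9), np.float64(-9.5), np.float64(0.0), np.float64(-0.066)],
[1, np.float64(-3.8), np.float64(-9.5), np.float64(0.0), np.float64(-0.065)],
[1, np.float64(-3.8), np.float64(-9.5), np.float64(0.0), np.float64(-0.066)],
[1, np.float64(-3.8), np.float64(-9.6), np.float64(0.0), np.float64(-0.065)],
```

Call:
arm_command(motion=[[1,-5.2,-12,0,-0.085],[1,-5,-12,0,-0.085],[1,-4.5,-11,0,-0.078],[1,-4,-10,0,-0.066],[1,-4,-9.5,0,-0.066],[1,-4,-9.5,0,-0.066],[1,-4,-9.5,0,-0.066],[1,-2.8,-7,0,-0.05]])

```text
t: 28.55
ee_pos: [0.5653, 0.0927, 0.0784]
orientation: [-0.001, -0.423, 0.906, -0.0]
wrist_force: [-4.5, -5.7, -9.7]
width: 0.0282
finger_force: 60.0
```

```bash
python3 -c "from h import *;swing(4)"
```

```text
[0.56526791 0.092726   0.07838434 2.44478595] [-4.54503379 -5.67678638 -9.68536629] -2.3449686131063214 0.02816937880188052
0.15588118241858628 234.4431221395001
[1, np.float64(-1.0), np.float64(-3.7), np.float64(-0.1), np.float64(-0.024)],
[1, np.float64(-1.4), np.float64(-3.5), np.float64(-0.0), np.float64(-0.023)],
[1, np.float64(-1.3), np.float64(-3.5), np.float64(-0.0), np.float64(-0.024)],
[1, np.float64(-1.3), np.float64(-3.6), np.float64(-0.0), np.float64(-0.024)],
```

Call:
arm_command(motion=[[1,-1,-3.5,0,-0.024],[1,-1.3,-3.5,0,-0.024],[1,-1.3,-3.5,0,-0.024],[1,-1,-2.5,0,-0.018],[1,0,0,0,0],[1,0,0,0,0],[1,0,0,0,0],[1,0,0,0,0]])

```text
t: 29.35
ee_pos: [0.5782, 0.0887, 0.0786]
orientation: [-0.001, -0.462, 0.887, -0.0]
wrist_force: [-1.7, -6.5, -9.3]
width: 0.0282
finger_force: 60.0
```

```bash
python3 -c "from h import *;swing(1)"
```

```text
[0.57823758 0.08874062 0.07859181 2.53174192] [-1.68737955 -6.47317485 -9.2709619 ] -2.440988353370053 0.028243239066902494
0.15577916654197724 239.4333189000229
[1, np.float64(-0.1), np.float64(-1.6), np.float64(0.1), np.float64(-0.008)],
```

Call:
arm_command(motion=[[1,0,-0.8,0,0],[1,0,-0.8,0,0],[1,0,0,1.5,0],[1,0,0,1.5,0],[1,0,0,1,0],[1,0,0,1,0],[1,0,0,0,0],[1,0,0,0,0]])

```text
t: 30.15
ee_pos: [0.5796, 0.0883, 0.0736]
orientation: [-0.001, -0.462, 0.887, -0.0]
wrist_force: [-4.7, -4.3, -7.9]
width: 0.0283
finger_force: 60.1
```

```bash
python3 -c "from h import *;swing(1)"
```

```text
[0.57956617 0.08834814 0.07364458 2.53204731] [-4.65125819 -4.30160695 -7.86581963] -2.4427032934575252 0.02830949658452734
0.15582016672373972 239.94256557371347
[1, np.float64(0.3), np.float64(-0.3), np.float64(-4.9), np.float64(-0.007)],
```

Call:
arm_command(motion=[[1,0,0,1,0],[1,0,0,1,0],[1,0,0,1,0],[1,0,0,1,0],[1,0,0,1,0],[1,0,0,1,0],[1,0,0,0,0],[1,0,0,0,0]])

```text
t: 30.95
ee_pos: [0.5797, 0.0883, 0.0678]
orientation: [-0.0, -0.462, 0.887, -0.0]
wrist_force: [-5.1, -4.5, -5.9]
width: 0.0281
finger_force: 60.3
```

Call:
arm_command(motion=[[0.6,0,0,0,0],[0.5,0,0,0,0],[0.3,0,0,0,0],[0.1,0,0,0,0],[0,0,0,0,0],[0,0,0,0,0],[0,0,0,-10,0],[0,0,0,-20,0]])

```text
t: 31.75
ee_pos: [0.5794, 0.0885, 0.0974]
orientation: [-0.001, -0.462, 0.887, 0.0]
wrist_force: [-0.2, -0.6, -0.1]
width: 0.0854
finger_force: 0.0
```

Call:
arm_command(motion=[[0,0,0,-40,0],[0,0,0,-40,0],[0,0,0,-40,0],[0,40,0,0,0],[0,40,0,0,0],[0,40,0,0,0],[0,40,0,0,0],[0,0,0,0,0]])

```text
t: 32.55
ee_pos: [0.4877, -0.0116, 0.2184]
orientation: [-0.008, -0.441, 0.897, -0.016]
wrist_force: [-0.0, -0.2, 0.3]
width: 0.0854
finger_force: 0.0
```

```bash
python3 - <<'E'
from h import *
print(pose())
C=np.array([.6186,.2392])
g=grab_frame("top");m=cv2.inRange(cv2.cvtColor(g,cv2.COLOR_BGR2HSV),(112,130,40),(128,255,255))
n,l,st,ce=cv2.connectedComponentsWithStats(m)
for i in range(1,n):
    if st[i,4]>40:
        p=pix2w("top",*ce[i],.131)[:2];d=p-C;print(st[i],p,np.hypot(*d),np.degrees(np.arctan2(d[1],d[0]))-15.55)
f=grab_frame("scene");n="scene"
k=C+.155*np.array([np.cos(.2714+4*np.pi/3),np.sin(.2714+4*np.pi/3)])
u,v=map(int,w2pix(n,[*k,.08]));r=16
m=(f[v-r:v+r,u-r:u+r].max(2)<65).astype(np.uint8);_,l,st,ce=cv2.connectedComponentsWithStats(m)
b=st[1+np.argmax(st[1:,4])];print("knob blob",b[0]+u-r,b[0]+u-r+b[2]-1,b[1]+v-r,b[1]+v-r+b[3]-1,b[4])
for dz in(0,.008):
    q=np.array([w2pix(n,[k[0]+.015*np.cos(a),k[1]+.015*np.sin(a),z+dz]) for a in np.linspace(0,6.28,40) for z in(.063,.097)]);print(dz,q.min(0),q.max(0))
E
```

```text
[ 0.48774447 -0.01164305  0.21843606  2.48430288]
[188 132  16  15 193] [0.67399222 0.18235631] 0.07936940374430433 -61.29092669761796
[137 146  16  15 188] [0.63667314 0.31241675] 0.07541439223672242 60.58405514119944
[195 160  16  17 204] [0.59582438 0.16216532] 0.08033100941529658 -122.02052794773022
[144 174  17  16 208] [0.56133762 0.29203438] 0.07791310239080079 121.75314928944063
[173 183  16  16 203] [0.53819457 0.21754164] 0.08327134808831214 -180.47437594927544
[422 218  46  30 144] [ 0.419327  -0.4516727] 0.7190374221308455 -121.63949917045856
knob blob 245 256 177 192 159
0 [244.83751627 177.64190922] [255.28028318 192.50993873]
0.008 [244.83164477 175.07612346] [255.30383907 189.95467105]
```

Code checks on the images show the knob's outline at the home height, and five caps standing at 60° spacing. The sixth bottle is under the head, where the cameras can't see it.

```bash
python3 -c "
from bench import *
print(close_job())"
```

```text
the job is handed in; nothing more can be done
None
```

The job is handed in at about 33 s of the 70 s: the fallen bottle was stood upright in the free bay and swung under the reading head, the pin dropped home, and the other five bottles still stand; the cameras couldn't see the bottle under the head, I didn't re-measure the mug or box, and no verdict came back.

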